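# Sort the pantry handful: jars, pods and fruit

## Task

Put away the things in a row along the front edge of the worktop: stand the two spice jars of that row upright in the wooden caddy, one in each bay; stand the two coffee pods upright in the flat metal tray, one in each bay; and lay the lemon in the round bowl. Leave the kitchen timer and the salt shaker at the two ends undisturbed.

Things in the scene. Friction and masses are not known exactly. Their poses are not given: they have to be found in the camera images.
- lemon: A yellow lemon lying on its side, 71 mm long (its x axis at the start), 56 mm wide (y), 55 mm high, 0.1 kg. Origin: its underside as it lies at the start, below its middle. It may roll over once in the bowl.
- jar_a: Spice jar, upright: clear cylinder 42 mm across under a red screw cap 45 mm across, 106 mm tall overall (cap from z = 85 to 106 mm), 0.11 kg. Origin: centre of the underside, z up. The two are interchangeable; the similar jars far back by the wall are not part of the job. Its label is mainly green.
- jar_b: Spice jar, upright: clear cylinder 42 mm across under a red screw cap 45 mm across, 106 mm tall overall (cap from z = 85 to 106 mm), 0.11 kg. Origin: centre of the underside, z up. The two are interchangeable; the similar jars far back by the wall are not part of the job. Its label is mainly red.
- pod_a: Single-serve coffee pod, upright: a tapering off-white cup with a flat foil lid, 51 mm across at the rim on top, about 37 mm at the foot, 43 mm tall, 12 g. Origin: centre of the underside, z up. The two pods are interchangeable. Its foil lid is dark green.
- pod_b: Single-serve coffee pod, upright: a tapering off-white cup with a flat foil lid, 51 mm across at the rim on top, about 37 mm at the foot, 43 mm tall, 12 g. Origin: centre of the underside, z up. The two pods are interchangeable. Its foil lid is dark red.
- jar_caddy: Open-topped light wooden caddy, fixed, 78 mm (x) by 150 mm (y) outside, 45 mm high; walls, floor and the one divider 6 mm thick. The divider makes two bays side by side along y, each 66 by 66 mm inside, centred at y = +36 and -36 mm. Origin: centre of the underside, z up; inner floor at z = 6 mm.
- pod_tray: Low flat bare steel tray, fixed, 100 mm (x) by 176 mm (y) outside, 18 mm high; walls, floor and the one divider 4 mm thick. The divider makes two bays side by side along y, each 92 by 82 mm inside, centred at y = +43 and -43 mm. Origin: centre of the underside, z up; inner floor at z = 4 mm.
- fruit_bowl: Round white ceramic bowl, fixed, 170 mm across the rim, 55 mm high, wall 4 mm, inside curving down to a small flat floor about 5 mm up. Origin: centre of the underside, z up.
- kitchen_timer: Bystander: round red wind-up kitchen timer, 65 mm across, 52 mm high, standing loose at one end of the row of trays; leave it alone. Origin: centre of the underside.
- salt_shaker: Bystander: salt shaker, 44 mm across, 90 mm high, standing loose at one end of the row of trays; leave it alone. Origin: centre of the underside.
Not all that is in view belongs to the job. What is shaped like the jar_a but turquoise is not meant.

How it is judged:
By the outcome, as a careful person would: the job done as asked, in the order asked, and still so for the second after the job is handed in, with the robot touching nothing.
It also fails if it takes over 122 s, if anything falls off the work surface, if the arm or the gripper's body presses on something with over 40 N, if the wrist force passes 120 N, or if a joint passes its speed limit or range.

## Robot

A 7-joint arm with a two-finger parallel gripper is mounted at the origin on a cart in front of the work surface, level with it; the furniture and walls round the work are solid. World frame = base frame: x ahead of the robot, y to its left, z up, the work surface at z = 0. Lengths are in m, angles in rad, forces in N, time in s.
With the tool pointing down it reaches from about 0.4 to 0.85 m from the base axis. Payload 4.5 kg.
Tool frame: the origin (TCP) lies at the very end of the fingers, on their centre line; the grasp point (between the pads) lies 19 mm behind it (r.pinch_z is the distance from the TCP to the grasp point, in m); z points along the fingers, y is the line along which they close (so a half turn about z gives the same grasp; the last joint's range is limited). The gripper opens to 88 mm and grips with 3 to 60 N. Pads are 18 mm wide; open, the fingers measure 123 mm over their backs; the gripper's body (75 mm by 187 mm) begins 45 mm behind the grasp point.
Start: joints at [1.338, 0.689, -0.195, 1.565, 0.157, 0.902, -0.215], TCP at [0.165, -0.603, 0.239] pointing down, gripper open.
Joint ranges: [-3.01, 3.01], [-0.46, 2.08], [-1.47, 1.51], [0.13, 2.56], [-1, 4.14], [0.04, 2.09], [-2.66, 2.66]. Speed limits (rad/s): [2.57, 2.57, 3.14, 3.14, 3.14, 3.14, 3.14].

## Interface

Orientations are given as a unit quaternion [x, y, z, w].
In Python, from plant import r, cams gives the robot as it stands.
- The arm moves only by the shell command python3 -m pendant 'ROWS' [FORCE]. ROWS is JSON, a list of rows, each a list of 3 entries, a list of its own where there are three numbers: the closure, from -1 (fully open) to 1 (shut), then the shift along the tool's x, y, z in mm, then the turn, a rotation vector about the tool's x, y, z in degrees. A call has 1 to 8 rows; each row shifts and turns the commanded pose from where the row before left it, along the tool's axes as they then stand; what a row does not reach is not made up. A row lasts 1/8 s, in which the tool goes at most 62.5 mm and 10.7 degrees, less where a joint would pass 70% of its speed; a pose out of reach is approached as far as the arm can. A call with a gripper value outside its range is refused whole. The fingers move at their own pace and stop on an object; FORCE is the grip in N (left out, the last holds). Time passes only in rows, so rows that do not move let the fingers close. It gives the time, the measured TCP pose, the force, the opening and the grip force at its end, in the units of the state.
- r.get_state(): the state, without advancing time (a new reading comes with each control period).
- cams.snapshot(name): name is "side" or "top"; returns a dict with "img" (384x512x3 uint8, red, green, blue), "camera_matrix" (3x3 intrinsics, pixels), "D" ([k1, k2, p1, p2, k3] as OpenCV has them; the pictures are not rectified), "camera_from_world" (4x4, takes a point from world to camera coordinates). Camera axes: x right, y up, looking along -z (the intrinsics and any distortion apply to the point x, -y, -z); pixel columns grow to the right and rows downward; lengths in m; the calibration is good to about 2 mm. A picture is of the moment at which its call begins. There is no depth.
- r.finish_job(): hands the job in; it is judged then, once.
The state is a dict: "clock": time; "q": joint angles; "qd": joint speeds; "joint_torque": joint torques, N m; "tool_pos": TCP position; "eef_rot": TCP orientation; "contact_force": force on the tool from outside, world axes, zero at the start; "moment": the same for the moment, N m; "opening": opening from 0.0 (shut) to 1.0 (fully open); "finger_force": force on a finger pad.
Only numpy, scipy, OpenCV 4.12 (cv2) and the standard library are available. Lean on these libraries where they do the work, as an engineer would, in place of code of your own. Each camera call takes 0.05 s, during which the arm holds its last target. There are 200 camera calls.

## Working session

There is one attempt and no reset: what is moved stays moved. The work goes in short steps, Python scripts to look and compute and a shell command to move; the robot and the scene stay as the last step left them, time stands still between calls to the robot, and variables do not carry over. Pictures are saved under pics/ and viewed, at most 14 in all, crops included, and the job is handed in when it is done.

```bash
ls; mkdir -p pics; python3 - <<'E'
from plant import r,cams
import cv2,numpy as np,pickle
s=r.get_state();print({k:np.round(v,3) for k,v in s.items()},r.pinch_z)
for n in("top","side"):
    d=cams.snapshot(n);pickle.dump(d,open(n+'.pkl','wb'))
    print(n,d['camera_matrix'],d['D'],d['camera_from_world'])
    cv2.imwrite(f'pics/{n}0.png',cv2.resize(d['img'][:,:,::-1],(800,600),interpolation=cv2.INTER_CUBIC))
E
```

```text
pics
{'clock': np.float64(0.0), 'q': array([ 1.338,  0.69 , -0.195,  1.566,  0.157,  0.903, -0.215]), 'qd': array([-0.   ,  0.001,  0.001,  0.001, -0.   ,  0.002,  0.   ]), 'joint_torque': array([-0.0000e+00, -5.2756e+01, -1.2670e+00, -1.5343e+01, -5.3000e-02,
        7.0000e-03,  0.0000e+00]), 'tool_pos': array([ 0.165, -0.602,  0.238]), 'eef_rot': array([ 0.991,  0.133, -0.   , -0.001]), 'contact_force': array([ 0.498,  0.871, -0.443]), 'moment': array([-0.008, -0.011,  0.006]), 'finger_force': np.float64(0.0), 'opening': np.float64(1.004)} 0.0187
top [[372.58904957   0.         254.55340628]
 [  0.         372.58904957 181.20427077]
 [  0.           0.           1.        ]] [-0.0790742  0.         0.         0.         0.       ] [[ 0.01424743 -0.99961928  0.02362831 -0.02318744]
 [ 0.98673769  0.01787736  0.16133545 -0.57427554]
 [-0.16169644  0.02101633  0.98661673 -1.35727621]
 [ 0.          0.          0.          1.        ]]
side [[365.34683138   0.         257.21020053]
 [  0.         365.34683138 197.79293378]
 [  0.           0.           1.        ]] [0.02911361 0.         0.         0.         0.        ] [[ 0.97832683 -0.20679177 -0.01066634 -0.53954832]
 [ 0.18886677  0.87003572  0.45537587 -0.11286535]
 [-0.08488789 -0.44752095  0.89023539 -1.16052848]
 [ 0.          0.          0.          1.        ]]
```

View pics/top0.png

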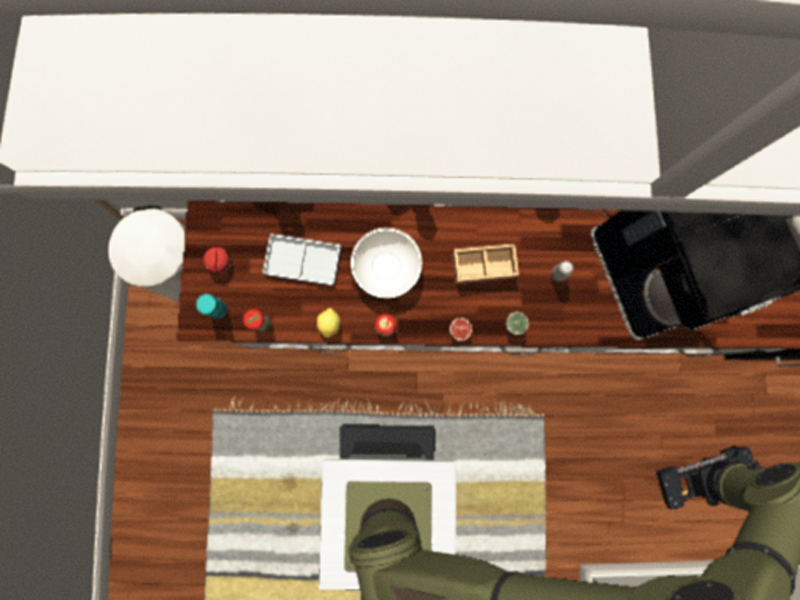

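View pics/side0.png

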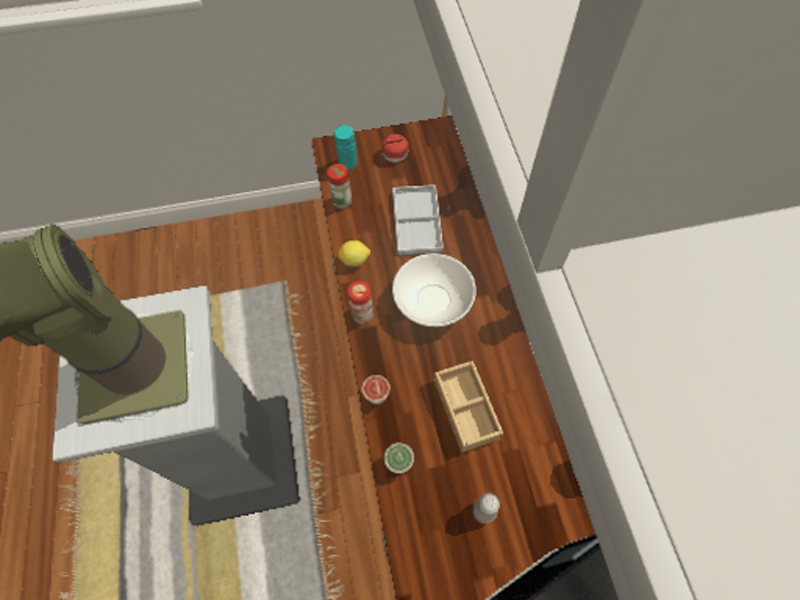

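Top view: timer, steel tray, bowl, caddy and salt shaker run left to right at row ≈262. In front of them are the turquoise jar (209,305), green-label jar (255,320), lemon (328,322), red-label jar (385,325), red pod (460,328) and green pod (517,323). Next I'll look at enlarged crops.

```bash
cat > h.py <<'E'
import numpy as np,cv2,pickle
from scipy.optimize import least_squares
def load(n): return pickle.load(open(n+'.pkl','rb'))
F=np.diag([1.,-1,-1])
def proj(d,P):
    T=np.array(d['camera_from_world']);R=F@T[:3,:3];t=F@T[:3,3]
    return cv2.projectPoints(np.atleast_2d(np.float64(P)),cv2.Rodrigues(R)[0],t,np.array(d['camera_matrix']),np.array(d['D']))[0][:,0]
def plane(d,uv,z):
    T=np.array(d['camera_from_world']);R=F@T[:3,:3];t=F@T[:3,3]
    n=cv2.undistortPoints(np.float64([[uv]]),np.array(d['camera_matrix']),np.array(d['D']))[0,0]
    c=-R.T@t;v=R.T@np.array([n[0],n[1],1]);return c+v*(z-c[2])/v[2]
E
python3 - <<'E'
from h import *
for n,(a,b,c,e),k in(('top',(112,145,378,230),3),('side',(200,70,330,350),2.14)):
    im=load(n)['img'][b:e,a:c,::-1];cv2.imwrite(f'pics/{n}1.png',cv2.resize(im,None,fx=k,fy=k,interpolation=cv2.INTER_CUBIC))
E
```

```text
(no output)
```

View pics/top1.png

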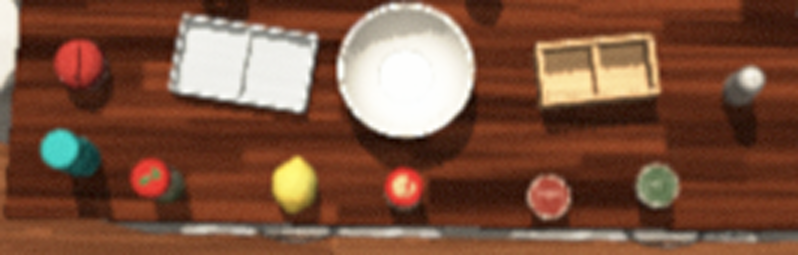

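View pics/side1.png

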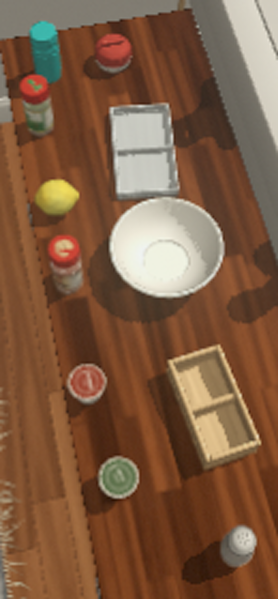

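The crops show these points. Top crop: caps (151,178) and (404,188), pod lids (549,196) and (657,186), lemon (294,185), bowl (405,70), plus tray and caddy corners. Side crop: the same things at (35,85), (64,245), (87,381), (118,477), (57,198).

```bash
python3 - <<'E'
from h import *
T,S=load('top'),load('side')
t=lambda u,v:((u+.5)/3-.5+112,(v+.5)/3-.5+145)
s=lambda u,v:((u+.5)/2.14-.5+200,(v+.5)/2.14-.5+70)
for n,z,a,b in[('jarG',.106,(151,178),(35,84)),('jarR',.106,(404,188),(64,245)),('podR',.043,(549,196),(87,381)),('podG',.043,(657,186),(118,477)),('lemon',.0275,(294,185),(57,198)),('bowl',.055,(405,70),(167,247)),('turq',.106,(61,149),(44,30)),('salt',.09,(751,78),(238,533)),('timer',.052,(78,62),(114,45))]:
    print(n,plane(T,t(*a),z).round(4),plane(S,s(*b),z).round(4))
print('lemon ends',[plane(T,t(*a),.0275).round(4) for a in((296,156),(293,214))])
def rect(name,z,ct,cs):
    for d,f,c in((T,t,ct),(S,s,cs)):
        P=np.array([plane(d,f(*p),z)[:2] for p in c]);o=P.mean(0)
        e1=P[1]-P[0]+P[2]-P[3];e2=P[0]-P[3]+P[1]-P[2]
        print(name,o.round(4),'len y,x',np.linalg.norm(e1)/2,np.linalg.norm(e2)/2,'yaw',np.degrees(np.arctan2(-e1[1],-e1[0]))-90,np.degrees(np.arctan2(e2[1],e2[0])))
# order: +y+x, -y+x, -y-x, +y-x
rect('tray',.018,[(184,14),(318,35),(305,112),(170,94)],[(169,105),(179,191),(117,198),(110,107)])
rect('caddy',.045,[(536,42),(655,34),(660,92),(542,103)],[(218,346),(259,440),(208,466),(169,361)])
for d in(T,S):
  M=np.array(d['camera_from_world']);print('cam',-M[:3,:3].T@M[:3,3])
E
```

```text
jarG [0.4765 0.3166 0.106 ] [0.4767 0.3191 0.106 ]
jarR [0.4699 0.0153 0.106 ] [0.4708 0.0196 0.106 ]
podR [ 0.4686 -0.1659  0.043 ] [ 0.4659 -0.1649  0.043 ]
podG [ 0.4832 -0.3023  0.043 ] [ 0.4812 -0.3032  0.043 ]
lemon [0.4786 0.1538 0.0275] [0.4764 0.1509 0.0275]
bowl [0.6231 0.0167 0.055 ] [0.622  0.0124 0.055 ]
turq [0.5092 0.4268 0.106 ] [0.5094 0.4291 0.106 ]
salt [ 0.6145 -0.4121  0.09  ] [ 0.6081 -0.4092  0.09  ]
timer [0.6266 0.4293 0.052 ] [0.6254 0.4223 0.052 ]
lemon ends [array([0.5153, 0.1524, 0.0275]), array([0.4421, 0.1539, 0.0275])]
tray [0.6353 0.2243] len y,x 0.17605693706884912 0.10437283921341922 yaw -7.356352630499117 -7.19325465416884
tray [0.6335 0.2213] len y,x 0.17953711758828064 0.1006214181798168 yaw -8.088940306619577 -7.375995819809962
caddy [ 0.633  -0.2294] len y,x 0.152927873736223 0.07738728775306974 yaw 5.763861332575345 4.590371088985126
caddy [ 0.629  -0.2309] len y,x 0.14840635577319364 0.07535931601864888 yaw 6.58683947745773 10.203410092228342
cam [0.34752295 0.01561288 1.4323103 ]
cam [ 0.45065631 -0.53273807  1.07878467]
```

```bash
python3 -m pendant '[[-1,[0,0,0],[0,0,8]],[-1,[0,0,0],[0,0,7.3]],[-1,[50,-35,0],[0,0,0]],[-1,[50,-35,0],[0,0,0]],[-1,[50,-35,0],[0,0,0]],[-1,[50,-35,0],[0,0,0]],[-1,[50,-35,0],[0,0,0]],[-1,[35,-35,0],[0,0,0]]]' 30; python3 -c "
from plant import r;print(r.get_state()['q'].round(2))"
```

```text
clock: 1.1
tool_pos: [0.4522, -0.3908, 0.2384]
eef_rot: [1.0, 0.001, 0.0, -0.0]
contact_force: [-0.6, -1.2, -0.3]
opening: 1.003
finger_force: 0.0
[ 0.68  0.65 -0.08  1.66  0.06  0.84 -0.99]
```

```bash
python3 -m pendant '[[-1,[3,-51,0],[0,0,0]],[-1,[3,-51,0],[0,0,0]],[-1,[3,-51,0],[0,0,0]],[-1,[3,-51,0],[0,0,0]],[-1,[3,-51,0],[0,0,0]],[-1,[3,-51,0],[0,0,0]],[-1,[1,-51,0],[0,0,0]],[-1,[0,-51,0],[0,0,0]]]'; python3 -m pendant '[[-1,[0,0,30],[0,0,0]],[-1,[0,0,0],[0,0,0]],[-1,[0,0,0],[0,0,0]]]'; python3 - <<'E'
from plant import r,cams
import cv2,pickle
print(r.get_state()['q'].round(2))
for n in("top","side"):
    d=cams.snapshot(n);pickle.dump(d,open(n+'.pkl','wb'))
    if n=='side': cv2.imwrite('pics/s2.png',cv2.resize(d['img'][70:320,180:360,::-1],None,fx=2.4,fy=2.4,interpolation=cv2.INTER_CUBIC))
E
```

```text
clock: 2.1
tool_pos: [0.4688, 0.0167, 0.2386]
eef_rot: [1.0, -0.0, -0.0, 0.0]
contact_force: [0.3, 0.6, 0.0]
opening: 1.001
finger_force: 0.0
clock: 2.48
tool_pos: [0.469, 0.0142, 0.2091]
eef_rot: [1.0, -0.001, -0.0, 0.0]
contact_force: [0.5, 0.1, -0.1]
opening: 1.004
finger_force: 0.0
[-0.11  0.54 -0.03  2.06  0.03  0.54 -1.74]
```

View pics/s2.png

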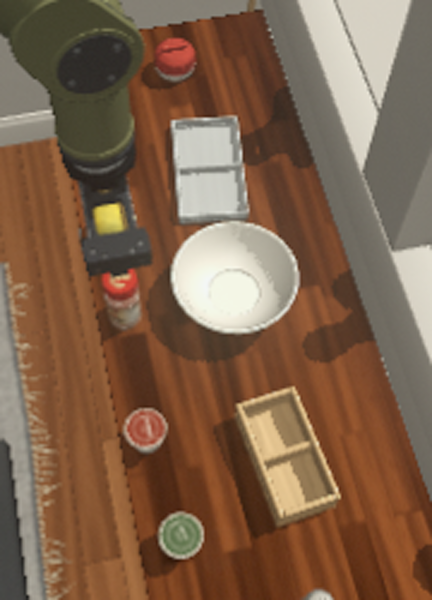

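The side view shows the gripper hanging over the red-label jar (120,295), with the lemon seen through the frame and nothing disturbed. Now I'll lower and grip the cap.

```bash
python3 -m pendant '[[-1,[1,-3,45],[0,0,0]],[-1,[0,0,45],[0,0,0]],[-1,[0,0,42],[0,0,0]],[-1,[0,0,0],[0,0,0]],[0.2,[0,0,0],[0,0,0]],[0.2,[0,0,0],[0,0,0]],[1,[0,0,0],[0,0,0]],[1,[0,0,0],[0,0,0]]]' 25;python3 -m pendant '[[1,[0,0,0],[0,0,0]],[1,[0,0,0],[0,0,0]],[1,[0,0,0],[0,0,0]]]'
```

```text
clock: 3.58
tool_pos: [0.4704, 0.0181, 0.0774]
eef_rot: [1.0, -0.0, 0.001, -0.0]
contact_force: [0.6, 0.3, 0.2]
opening: 0.573
finger_force: 0.2
clock: 3.95
tool_pos: [0.4703, 0.0179, 0.077]
eef_rot: [1.0, -0.0, 0.0, 0.0]
contact_force: [-1.1, -1.4, 6.7]
opening: 0.495
finger_force: 24.9
```

```bash
python3 -m pendant '[[1,[0,0,-40],[0,0,0]],[1,[0,0,-45],[0,0,0]],[1,[0,0,-45],[0,0,0]],[1,[20,35,0],[0,0,0]],[1,[29,51,0],[0,0,0]],[1,[29,51,0],[0,0,0]],[1,[29,51,0],[0,0,0]],[1,[29,50,0],[0,0,0]]]';python3 -m pendant '[[1,[29,50,0],[0,0,0]],[1,[0,0,0],[0,0,0]],[1,[0,0,0],[0,0,0]],[1,[0,0,0],[0,0,0]]]'
python3 - <<'E'
from plant import r,cams
import cv2,pickle,numpy as np
ims=[]
for n,(a,b,c,e) in(("top",(270,130,370,230)),("side",(230,180,330,280))):
    d=cams.snapshot(n);pickle.dump(d,open(n+'.pkl','wb'))
    ims.append(cv2.resize(d['img'][b:e,a:c,::-1],(400,400),interpolation=cv2.INTER_CUBIC))
cv2.imwrite('pics/p3.png',np.hstack(ims))
E
```

```text
clock: 4.95
tool_pos: [0.6061, -0.2215, 0.2061]
eef_rot: [1.0, -0.0, -0.001, -0.0]
contact_force: [0.6, 2.1, -0.6]
opening: 0.495
finger_force: 24.9
clock: 5.45
tool_pos: [0.6345, -0.2678, 0.2065]
eef_rot: [1.0, 0.001, -0.001, -0.001]
contact_force: [-0.1, -0.1, -0.5]
opening: 0.494
finger_force: 25.0
```

View pics/p3.png

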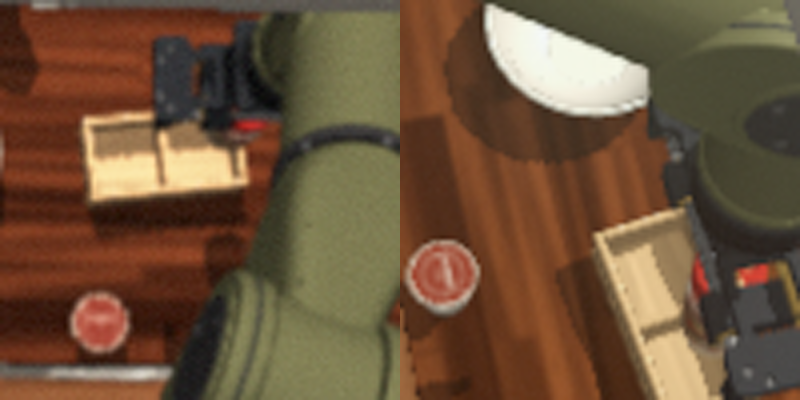

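The jar cap shows between the fingers over the right bay, and the caddy is untouched. I'll lower it there.

```bash
python3 -m pendant '[[1,[0,2,40],[0,0,0]],[1,[0,0,40],[0,0,0]],[1,[0,0,25],[0,0,0]],[1,[0,0,12],[0,0,0]],[1,[0,0,5],[0,0,0]],[1,[0,0,0],[0,0,0]],[1,[0,0,0],[0,0,0]]]'
```

```text
clock: 6.42
tool_pos: [0.6356, -0.2723, 0.0859]
eef_rot: [1.0, -0.0, 0.001, 0.0]
contact_force: [0.5, -0.2, -0.5]
opening: 0.496
finger_force: 25.0
```

```bash
python3 -m pendant '[[1,[0,0,2],[0,0,0]],[1,[0,0,0],[0,0,0]],[-0.36,[0,0,0],[0,0,0]],[-0.36,[0,0,0],[0,0,0]],[-0.36,[0,0,0],[0,0,0]],[-0.36,[0,0,-20],[0,0,0]],[-0.36,[0,0,-45],[0,0,0]],[-1,[0,0,-50],[0,0,0]]]'
```

```text
clock: 7.42
tool_pos: [0.6348, -0.2719, 0.1999]
eef_rot: [1.0, -0.0, 0.0, 0.0]
contact_force: [-0.0, -0.4, -0.3]
opening: 0.771
finger_force: 0.0
```

```bash
python3 -m pendant '[[-1,[-13,-49,0],[0,0,0]],[-1,[-13,-49,0],[0,0,0]],[-1,[-13,-49,0],[0,0,0]],[-1,[-13,-49,0],[0,0,0]],[-1,[-13,-49,0],[0,0,0]],[-1,[-13,-49,0],[0,0,0]],[-1,[-13,-49,0],[0,0,0]],[-1,[-13,-49,0],[0,0,0]]]'; python3 -m pendant '[[-1,[-13,-49,0],[0,0,0]],[-1,[-13,-49,0],[0,0,0]],[-1,[-14,-50,0],[0,0,0]],[-1,[-14,-50,0],[0,0,0]],[-1,[0,0,0],[0,0,0]],[-1,[0,0,0],[0,0,0]],[-1,[0,0,0],[0,0,0]]]'
python3 - <<'E'
from plant import r,cams
import cv2,pickle,numpy as np
print(r.get_state()['q'].round(2))
ims=[]
for n,(a,b,c,e) in(("top",(110,130,210,230)),("side",(190,70,290,170)),("side",(230,180,330,280))):
    d=cams.snapshot(n);pickle.dump(d,open(n+'.pkl','wb'))
    ims.append(cv2.resize(d['img'][b:e,a:c,::-1],(266,266),interpolation=cv2.INTER_CUBIC))
cv2.imwrite('pics/p4.png',np.hstack(ims))
E
```

```text
clock: 8.43
tool_pos: [0.5311, 0.1218, 0.1993]
eef_rot: [1.0, -0.0, 0.001, -0.0]
contact_force: [1.0, 1.6, -0.5]
opening: 1.0
finger_force: 0.0
clock: 9.3
tool_pos: [0.478, 0.3161, 0.1982]
eef_rot: [1.0, -0.002, 0.0, 0.0]
contact_force: [0.5, 0.0, 0.1]
opening: 0.999
finger_force: 0.0
[-0.68  0.67  0.03  1.78 -0.02  0.7  -2.22]
```

View pics/p4.png

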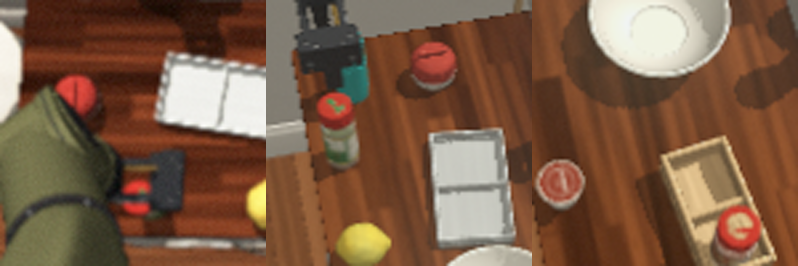

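The red-label jar stands upright in the right bay, and the gripper is over the green-label jar with the turquoise one clear of it. Next, lower and grip.

```bash
python3 -m pendant '[[-1,[-1,-2,45],[0,0,0]],[-1,[0,0,45],[0,0,0]],[-1,[0,0,31],[0,0,0]],[-1,[0,0,0],[0,0,0]],[0.2,[0,0,0],[0,0,0]],[0.2,[0,0,0],[0,0,0]],[1,[0,0,0],[0,0,0]],[1,[0,0,0],[0,0,0]]]' 25;python3 -m pendant '[[1,[0,0,0],[0,0,0]],[1,[0,0,0],[0,0,0]],[1,[0,0,0],[0,0,0]],[1,[0,0,-40],[0,0,0]],[1,[0,0,-45],[0,0,0]],[1,[0,0,-45],[0,0,0]]]'
```

```text
clock: 10.45
tool_pos: [0.4763, 0.3202, 0.0773]
eef_rot: [1.0, -0.0, 0.0, -0.0]
contact_force: [-0.7, -0.4, -0.1]
opening: 0.57
finger_force: 0.0
clock: 11.2
tool_pos: [0.4755, 0.3199, 0.2074]
eef_rot: [1.0, -0.0, -0.001, 0.0]
contact_force: [1.0, 0.3, -1.8]
opening: 0.497
finger_force: 24.9
```

```bash
python3 -m pendant '[[1,[8,26,0],[0,0,0]],[1,[14,46,0],[0,0,0]],[1,[14,46,0],[0,0,0]],[1,[14,46,0],[0,0,0]],[1,[14,46,0],[0,0,0]],[1,[14,46,0],[0,0,0]],[1,[14,46,0],[0,0,0]],[1,[14,46,0],[0,0,0]]]'; python3 -m pendant '[[1,[14,46,0],[0,0,0]],[1,[14,46,0],[0,0,0]],[1,[14,46,0],[0,0,0]],[1,[3,23,0],[0,0,0]],[1,[0,0,0],[0,0,0]],[1,[0,0,0],[0,0,0]],[1,[0,0,0],[0,0,0]]]'
```

```text
clock: 12.2
tool_pos: [0.5819, -0.0293, 0.2062]
eef_rot: [1.0, 0.0, -0.0, -0.0]
contact_force: [1.5, 1.1, -1.9]
opening: 0.494
finger_force: 24.9
clock: 13.08
tool_pos: [0.627, -0.1861, 0.2068]
eef_rot: [1.0, 0.002, -0.0, -0.001]
contact_force: [-0.3, -0.0, -1.0]
opening: 0.496
finger_force: 24.9
```

```bash
python3 -m pendant '[[1,[0,2,40],[0,0,0]],[1,[0,0,40],[0,0,0]],[1,[0,0,25],[0,0,0]],[1,[0,0,12],[0,0,0]],[1,[0,0,5],[0,0,0]],[1,[0,0,0],[0,0,0]],[1,[0,0,0],[0,0,0]]]'
```

```text
clock: 13.95
tool_pos: [0.6277, -0.1912, 0.0858]
eef_rot: [1.0, -0.0, 0.001, 0.0]
contact_force: [0.2, -0.3, -1.5]
opening: 0.496
finger_force: 24.9
```

```bash
python3 -m pendant '[[1,[0,0,2],[0,0,0]],[1,[0,0,0],[0,0,0]],[-0.36,[0,0,0],[0,0,0]],[-0.36,[0,0,0],[0,0,0]],[-0.36,[0,0,0],[0,0,0]],[-0.36,[0,0,-20],[0,0,0]],[-0.36,[0,0,-45],[0,0,0]],[-1,[0,0,-50],[0,0,0]]]'; python3 -m pendant '[[-1,[-40,-6,0],[0,0,0]],[-1,[-40,-6,0],[0,0,0]],[-1,[-40,-6,0],[0,0,0]],[-1,[-40,-7,0],[0,0,0]],[-1,[0,0,40],[0,0,0]],[-1,[0,0,0],[0,0,0]],[-1,[0,0,0],[0,0,0]]]'
python3 - <<'E'
from plant import r,cams
import cv2,pickle,numpy as np
ims=[]
for n,(a,b,c,e) in(("top",(260,130,360,230)),("side",(220,190,340,310))):
    d=cams.snapshot(n);pickle.dump(d,open(n+'.pkl','wb'))
    ims.append(cv2.resize(d['img'][b:e,a:c,::-1],(400,400),interpolation=cv2.INTER_CUBIC))
cv2.imwrite('pics/p5.png',np.hstack(ims))
E
```

```text
clock: 14.95
tool_pos: [0.6267, -0.191, 0.1999]
eef_rot: [1.0, -0.0, 0.0, 0.0]
contact_force: [0.5, -0.4, 0.3]
opening: 0.772
finger_force: 0.0
clock: 15.82
tool_pos: [0.4682, -0.1662, 0.159]
eef_rot: [1.0, -0.0, 0.001, 0.0]
contact_force: [0.1, -1.2, -0.1]
opening: 0.998
finger_force: 0.0
```

View pics/p5.png

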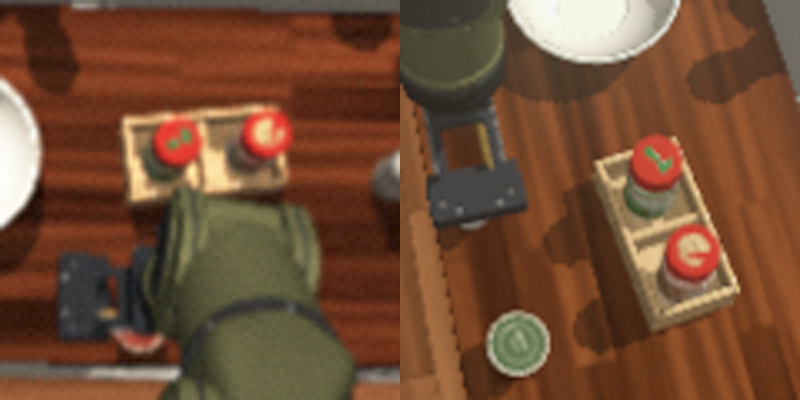

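Both jars stand upright, one per bay, and the gripper is over the red pod.

```bash
python3 -m pendant '[[-1,[-1,0,45],[0,0,0]],[-1,[0,0,45],[0,0,0]],[-1,[0,0,35],[0,0,0]],[-1,[0,0,16],[0,0,0]],[0,[0,0,0],[0,0,0]],[0,[0,0,0],[0,0,0]],[0.1,[0,0,0],[0,0,0]],[1,[0,0,0],[0,0,0]]]' 6;python3 -m pendant '[[1,[0,0,0],[0,0,0]],[1,[0,0,0],[0,0,0]],[1,[0,0,0],[0,0,0]],[1,[0,0,0],[0,0,0]]]'
```

```text
clock: 16.92
tool_pos: [0.4664, -0.1662, 0.0175]
eef_rot: [1.0, -0.0, 0.001, 0.0]
contact_force: [-0.1, -0.9, -0.5]
opening: 0.573
finger_force: 0.0
clock: 17.42
tool_pos: [0.4663, -0.1663, 0.0172]
eef_rot: [1.0, -0.0, 0.001, 0.0]
contact_force: [0.2, -0.6, 5.8]
opening: 0.542
finger_force: 5.4
```

```bash
python3 -m pendant '[[1,[0,0,-10],[0,0,0]],[1,[0,0,-30],[0,0,0]],[1,[0,0,-45],[0,0,0]],[1,[0,0,-45],[0,0,0]],[1,[0,0,0],[0,0,0]]]'
python3 - <<'E'
from plant import r,cams
import cv2,pickle,numpy as np
ims=[]
for n,(a,b,c,e) in(("top",(250,150,330,230)),("side",(200,180,280,260))):
    d=cams.snapshot(n);pickle.dump(d,open(n+'.pkl','wb'))
    ims.append(cv2.resize(d['img'][b:e,a:c,::-1],(400,400),interpolation=cv2.INTER_CUBIC))
cv2.imwrite('pics/p6.png',np.hstack(ims))
E
```

```text
clock: 18.05
tool_pos: [0.4676, -0.1666, 0.1498]
eef_rot: [1.0, -0.0, 0.003, 0.001]
contact_force: [-0.3, 0.1, -1.1]
opening: 0.545
finger_force: 5.9
```

View pics/p6.png

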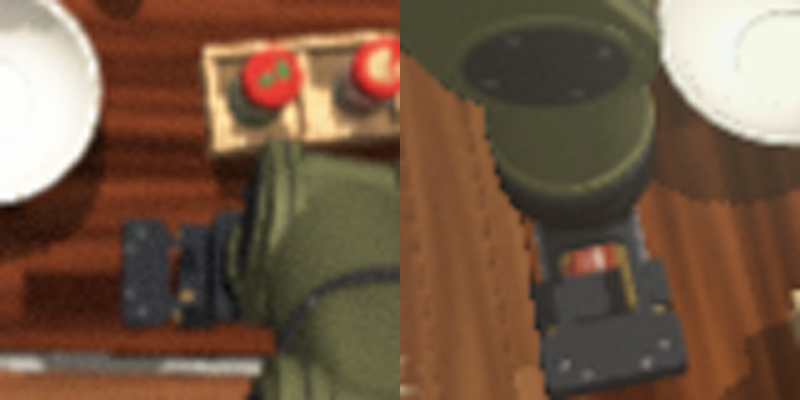

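The red pod lid shows between the fingers, so it is held. Next I carry it to the left tray bay.

```bash
python3 -m pendant '[[1,[8,-22,0],[0,0,0]],[1,[17,-43,0],[0,0,0]],[1,[17,-43,0],[0,0,0]],[1,[17,-43,0],[0,0,0]],[1,[17,-43,0],[0,0,0]],[1,[17,-43,0],[0,0,0]],[1,[17,-43,0],[0,0,0]],[1,[17,-43,0],[0,0,0]]]'; python3 -m pendant '[[1,[17,-43,0],[0,0,0]],[1,[17,-43,0],[0,0,0]],[1,[13,-25,0],[0,0,0]],[1,[0,0,0],[0,0,0]],[1,[0,0,40],[0,0,0]],[1,[0,0,40],[0,0,0]],[1,[0,0,0],[0,0,0]]]'
```

```text
clock: 19.15
tool_pos: [0.5921, 0.1581, 0.1446]
eef_rot: [1.0, 0.0, -0.002, 0.001]
contact_force: [0.2, 0.1, 0.2]
opening: 0.54
finger_force: 5.9
clock: 20.02
tool_pos: [0.6363, 0.2645, 0.0624]
eef_rot: [1.0, -0.001, -0.005, 0.003]
contact_force: [-0.1, 0.1, -0.7]
opening: 0.543
finger_force: 5.9
```

```bash
python3 -m pendant '[[1,[0,0,0],[0,0,0]],[1,[0,0,0],[0,0,0]]]'
python3 - <<'E'
from plant import r,cams
import cv2,pickle,numpy as np
ims=[]
for n,(a,b,c,e) in(("top",(150,140,230,220)),("side",(220,90,300,170))):
    d=cams.snapshot(n);pickle.dump(d,open(n+'.pkl','wb'))
    ims.append(cv2.resize(d['img'][b:e,a:c,::-1],(400,400),interpolation=cv2.INTER_CUBIC))
cv2.imwrite('pics/p7.png',np.hstack(ims))
E
```

```text
clock: 20.27
tool_pos: [0.6413, 0.268, 0.0687]
eef_rot: [1.0, -0.0, 0.001, -0.0]
contact_force: [-0.3, 0.2, 0.9]
opening: 0.537
finger_force: 5.9
```

View pics/p7.png

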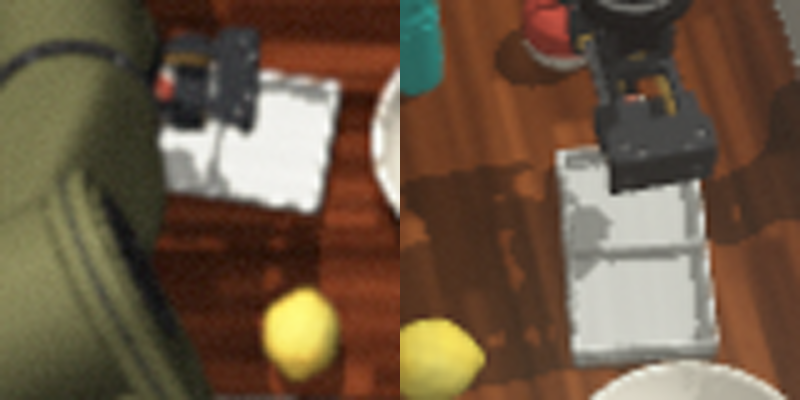

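The pod hangs over the left bay and the timer is clear. I'll lower and release.

```bash
python3 -m pendant '[[1,[0,0,25],[0,0,0]],[1,[0,0,15],[0,0,0]],[1,[0,0,6],[0,0,0]],[1,[0,0,0],[0,0,0]],[1,[0,0,0],[0,0,0]]]'
```

```text
clock: 21.0
tool_pos: [0.6405, 0.2682, 0.0213]
eef_rot: [1.0, -0.0, 0.001, -0.0]
contact_force: [0.4, 0.1, 0.1]
opening: 0.536
finger_force: 6.0
```

```bash
python3 -m pendant '[[0.2,[0,0,0],[0,0,0]],[-0.3,[0,0,0],[0,0,0]],[-0.4,[0,0,0],[0,0,0]],[-0.4,[0,0,0],[0,0,0]],[-0.4,[0,0,-20],[0,0,0]],[-0.4,[0,0,-40],[0,0,0]],[-1,[0,0,-40],[0,0,0]],[-1,[0,0,-40],[0,0,0]]]'; python3 -m pendant '[[-1,[-7,23,0],[0,0,0]],[-1,[-13,48,0],[0,0,0]],[-1,[-13,48,0],[0,0,0]],[-1,[-13,48,0],[0,0,0]],[-1,[-13,48,0],[0,0,0]],[-1,[-13,48,0],[0,0,0]],[-1,[-13,48,0],[0,0,0]],[-1,[-13,48,0],[0,0,0]]]'; python3 -m pendant '[[-1,[-13,48,0],[0,0,0]],[-1,[-13,48,0],[0,0,0]],[-1,[-13,48,0],[0,0,0]],[-1,[-13,48,0],[0,0,0]],[-1,[-13,48,0],[0,0,0]],[-1,[-8,20,0],[0,0,0]],[-1,[0,0,0],[0,0,0]],[-1,[0,0,0],[0,0,0]]]'
python3 - <<'E'
from plant import r,cams
import cv2,pickle,numpy as np
ims=[]
for n,(a,b,c,e) in(("top",(110,140,240,220)),("side",(220,230,320,310))):
    d=cams.snapshot(n);pickle.dump(d,open(n+'.pkl','wb'))
    ims.append(cv2.resize(d['img'][b:e,a:c,::-1],(400,300),interpolation=cv2.INTER_CUBIC))
cv2.imwrite('pics/p8.png',np.hstack(ims))
E
```

```text
clock: 22.0
tool_pos: [0.6403, 0.268, 0.1637]
eef_rot: [1.0, -0.0, 0.001, -0.0]
contact_force: [0.7, 0.0, -0.3]
opening: 0.898
finger_force: 0.0
clock: 23.0
tool_pos: [0.542, -0.0927, 0.1623]
eef_rot: [1.0, -0.0, 0.001, 0.0]
contact_force: [0.5, 0.1, -0.8]
opening: 1.001
finger_force: 0.0
clock: 24.0
tool_pos: [0.4699, -0.3494, 0.1614]
eef_rot: [1.0, 0.001, 0.001, -0.0]
contact_force: [-0.7, 0.7, 0.0]
opening: 1.004
finger_force: 0.0
```

View pics/p8.png

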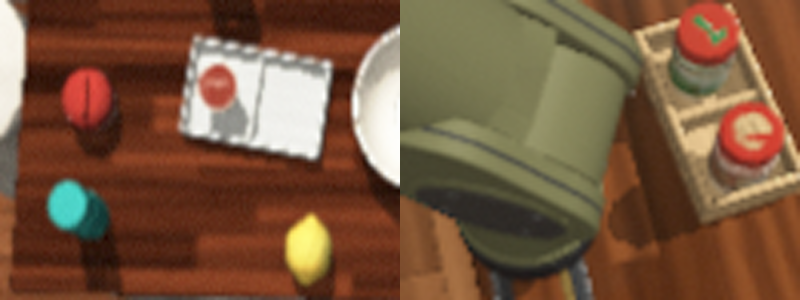

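The pod stands in the left bay and the jars are fine. I counted one row too many, so I'll go back 46 mm, then lower and grip.

```bash
python3 -m pendant '[[-1,[12,-46,0],[0,0,0]],[-1,[0,0,40],[0,0,0]],[-1,[0,0,45],[0,0,0]],[-1,[0,0,0],[0,0,0]],[-1,[0,0,0],[0,0,0]]]'; python3 - <<'E'
from plant import r,cams
from h import *
ims=[]
for n,(a,b,c,e) in(("top",(150,150,230,210)),("side",(210,260,290,320))):
    d=cams.snapshot(n);pickle.dump(d,open(n+'.pkl','wb'))
    ims.append(cv2.resize(d['img'][b:e,a:c,::-1],(400,300),interpolation=cv2.INTER_CUBIC))
cv2.imwrite('pics/p9.png',np.hstack(ims))
E
```

```text
clock: 24.72
tool_pos: [0.4819, -0.3048, 0.0769]
eef_rot: [1.0, 0.0, 0.001, 0.0]
contact_force: [0.6, -0.1, 0.1]
opening: 1.001
finger_force: 0.0
```

View pics/p9.png

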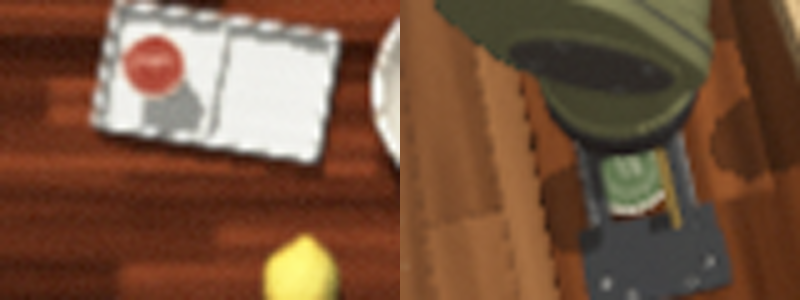

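The red pod is upright in its bay (round lid at 153,65), and the green pod sits between the open fingers.

```bash
python3 -m pendant '[[-1,[0,-1,35],[0,0,0]],[-1,[0,0,25],[0,0,0]],[-1,[0,0,0],[0,0,0]],[0,[0,0,0],[0,0,0]],[0,[0,0,0],[0,0,0]],[0.1,[0,0,0],[0,0,0]],[1,[0,0,0],[0,0,0]],[1,[0,0,0],[0,0,0]]]' 6;python3 -m pendant '[[1,[0,0,0],[0,0,0]],[1,[0,0,0],[0,0,0]],[1,[0,0,0],[0,0,0]],[1,[0,0,-10],[0,0,0]],[1,[0,0,-30],[0,0,0]],[1,[0,0,-45],[0,0,0]],[1,[0,0,-45],[0,0,0]],[1,[0,0,0],[0,0,0]]]'
```

```text
clock: 25.82
tool_pos: [0.4811, -0.3041, 0.016]
eef_rot: [1.0, -0.0, 0.0, 0.0]
contact_force: [-0.4, -1.3, 2.6]
opening: 0.54
finger_force: 5.7
clock: 26.82
tool_pos: [0.4827, -0.3052, 0.1493]
eef_rot: [1.0, -0.0, 0.003, 0.002]
contact_force: [0.1, -1.1, 0.0]
opening: 0.535
finger_force: 5.9
```

```bash
python3 -m pendant '[[1,[7,-20,0],[0,0,0]],[1,[13,-43,0],[0,0,0]],[1,[13,-43,0],[0,0,0]],[1,[13,-43,0],[0,0,0]],[1,[13,-43,0],[0,0,0]],[1,[13,-43,0],[0,0,0]],[1,[13,-43,0],[0,0,0]],[1,[13,-43,0],[0,0,0]]]'; python3 -m pendant '[[1,[13,-43,0],[0,0,0]],[1,[13,-43,0],[0,0,0]],[1,[13,-43,0],[0,0,0]],[1,[10,-30,0],[0,0,0]],[1,[0,0,40],[0,0,0]],[1,[0,0,40],[0,0,0]],[1,[0,0,0],[0,0,0]],[1,[0,0,0],[0,0,0]]]';python3 -m pendant '[[1,[0,0,0],[0,0,0]]]'
```

```text
clock: 27.82
tool_pos: [0.5783, 0.0183, 0.1446]
eef_rot: [1.0, -0.0, -0.001, 0.0]
contact_force: [1.0, -0.7, 0.0]
opening: 0.537
finger_force: 5.9
clock: 28.82
tool_pos: [0.6284, 0.1759, 0.0663]
eef_rot: [1.0, -0.0, 0.0, 0.0]
contact_force: [0.2, -0.3, -0.2]
opening: 0.536
finger_force: 5.9
clock: 28.95
tool_pos: [0.6292, 0.1761, 0.0675]
eef_rot: [1.0, -0.0, 0.001, -0.0]
contact_force: [0.7, 0.2, -0.3]
opening: 0.541
finger_force: 5.9
```

```bash
python3 -m pendant '[[1,[0,0,25],[0,0,0]],[1,[0,0,15],[0,0,0]],[1,[0,0,6],[0,0,0]],[1,[0,0,0],[0,0,0]],[1,[0,0,0],[0,0,0]]]';  python3 -m pendant '[[0.2,[0,0,0],[0,0,0]],[-0.3,[0,0,0],[0,0,0]],[-0.4,[0,0,0],[0,0,0]],[-0.4,[0,0,0],[0,0,0]],[-0.4,[0,0,-20],[0,0,0]],[-0.4,[0,0,-40],[0,0,0]],[-1,[0,0,-40],[0,0,0]],[-1,[0,0,-20],[0,0,0]]]'; python3 -m pendant '[[-1,[-38,6,0],[0,0,0]],[-1,[-38,6,0],[0,0,0]],[-1,[-38,6,0],[0,0,0]],[-1,[-37,6,0],[0,0,0]],[-1,[0,0,40],[0,0,0]],[-1,[0,0,0],[0,0,0]],[-1,[0,0,0],[0,0,0]]]'
python3 - <<'E'
from plant import r,cams
from h import *
ims=[]
for n,(a,b,c,e) in(("top",(140,145,220,225)),("side",(200,90,300,190))):
    d=cams.snapshot(n);pickle.dump(d,open(n+'.pkl','wb'))
    ims.append(cv2.resize(d['img'][b:e,a:c,::-1],(400,400),interpolation=cv2.INTER_CUBIC))
cv2.imwrite('pics/p10.png',np.hstack(ims))
E
```

```text
clock: 29.58
tool_pos: [0.6285, 0.176, 0.0203]
eef_rot: [1.0, -0.0, 0.001, -0.0]
contact_force: [-0.6, -0.3, 0.5]
opening: 0.532
finger_force: 6.1
clock: 30.58
tool_pos: [0.6295, 0.1762, 0.1438]
eef_rot: [1.0, -0.0, 0.002, -0.001]
contact_force: [0.6, -0.2, -1.2]
opening: 0.904
finger_force: 0.0
clock: 31.45
tool_pos: [0.4781, 0.1522, 0.1009]
eef_rot: [1.0, -0.0, 0.001, -0.0]
contact_force: [-0.0, 0.6, -0.5]
opening: 0.999
finger_force: 0.0
```

View pics/p10.png

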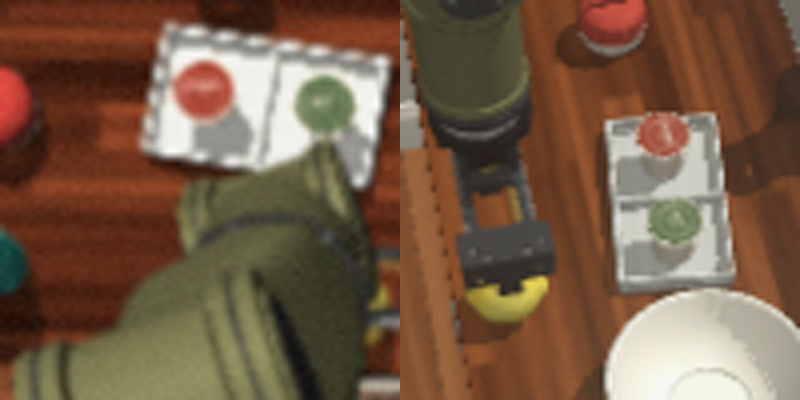

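Both pods are upright in their bays, and the gripper is over the lemon.

```bash
python3 -m pendant '[[-1,[0,0,40],[0,0,0]],[-1,[0,0,35],[0,0,0]],[-1,[0,0,14],[0,0,0]],[-1,[0,0,0],[0,0,0]],[-0.2,[0,0,0],[0,0,0]],[-0.2,[0,0,0],[0,0,0]],[1,[0,0,0],[0,0,0]],[1,[0,0,0],[0,0,0]]]' 14;python3 -m pendant '[[1,[0,0,0],[0,0,0]],[1,[0,0,0],[0,0,0]],[1,[0,0,0],[0,0,0]],[1,[0,0,-15],[0,0,0]],[1,[0,0,-40],[0,0,0]],[1,[0,0,-45],[0,0,0]],[1,[0,0,-30],[0,0,0]],[1,[0,0,0],[0,0,0]]]'
```

```text
clock: 32.55
tool_pos: [0.4772, 0.1521, 0.0111]
eef_rot: [1.0, -0.0, 0.0, -0.0]
contact_force: [-1.4, 0.1, 3.9]
opening: 0.61
finger_force: 13.1
clock: 33.55
tool_pos: [0.4781, 0.1524, 0.1431]
eef_rot: [1.0, -0.0, 0.002, -0.001]
contact_force: [-0.3, 0.2, -2.0]
opening: 0.612
finger_force: 13.4
```

```bash
python3 -m pendant '[[1,[20,18,0],[0,0,0]],[1,[30,30,0],[0,0,0]],[1,[35,30,0],[0,0,0]],[1,[35,30,0],[0,0,0]],[1,[25,30,0],[0,0,0]],[1,[0,0,0],[0,0,0]],[1,[0,0,40],[0,0,0]],[1,[0,0,40],[0,0,0]]]'; python3 -m pendant '[[1,[0,0,10],[0,0,0]],[1,[0,0,5],[0,0,0]],[1,[0,0,5],[0,0,0]],[1,[0,0,0],[0,0,0]]]';python3 -m pendant '[[1,[0,0,4],[0,0,0]],[1,[0,0,0],[0,0,0]]]'
```

```text
clock: 34.55
tool_pos: [0.6207, 0.0153, 0.0592]
eef_rot: [1.0, 0.0, -0.001, -0.001]
contact_force: [0.0, 0.2, -0.9]
opening: 0.608
finger_force: 13.4
clock: 35.05
tool_pos: [0.6224, 0.0141, 0.0414]
eef_rot: [1.0, -0.0, 0.001, -0.0]
contact_force: [-0.9, -0.6, -0.9]
opening: 0.61
finger_force: 13.4
clock: 35.3
tool_pos: [0.6219, 0.014, 0.0368]
eef_rot: [1.0, -0.0, 0.0, 0.0]
contact_force: [0.6, -0.2, -1.5]
opening: 0.612
finger_force: 13.4
```

```bash
python3 -m pendant '[[1,[0,0,4],[0,0,0]],[1,[0,0,0],[0,0,0]]]';python3 -m pendant '[[1,[0,0,3],[0,0,0]],[1,[0,0,0],[0,0,0]]]'
```

```text
clock: 35.55
tool_pos: [0.6217, 0.014, 0.0324]
eef_rot: [1.0, -0.0, -0.0, 0.0]
contact_force: [0.6, -0.1, -0.1]
opening: 0.609
finger_force: 13.4
clock: 35.8
tool_pos: [0.6217, 0.014, 0.0294]
eef_rot: [1.0, -0.0, -0.0, 0.0]
contact_force: [0.0, -0.8, -0.5]
opening: 0.612
finger_force: 13.4
```

```bash
python3 -m pendant '[[1,[0,0,-2],[0,0,0]],[-0.3,[0,0,0],[0,0,0]],[-0.45,[0,0,0],[0,0,0]],[-0.45,[0,0,0],[0,0,0]],[-0.45,[0,0,-10],[0,0,0]],[-0.45,[0,0,-30],[0,0,0]],[-0.45,[0,0,-45],[0,0,0]],[-0.45,[0,0,-45],[0,0,0]]]'; python3 -m pendant '[[-0.45,[0,0,-50],[0,0,0]],[-0.45,[-40,0,-30],[0,0,0]],[-0.45,[-40,40,0],[0,0,0]],[-0.45,[-40,50,0],[0,0,0]],[-0.45,[-20,55,0],[0,0,0]],[-0.45,[0,55,0],[0,0,0]],[-0.45,[0,55,0],[0,0,0]],[-0.45,[0,0,0],[0,0,0]]]'; python3 -m pendant '[[-0.45,[0,55,0],[0,0,0]],[-0.45,[0,55,0],[0,0,0]],[-0.45,[0,0,0],[0,0,0]],[-0.45,[0,0,0],[0,0,0]]]'
python3 - <<'E'
from plant import r,cams
from h import *
ims=[]
for n,(a,b,c,e) in(("top",(112,135,378,230)),("side",(195,70,340,345))):
    d=cams.snapshot(n);pickle.dump(d,open(n+'.pkl','wb'))
    k=2 if n=='top' else 1.8
    ims.append(cv2.resize(d['img'][b:e,a:c,::-1],None,fx=k,fy=k,interpolation=cv2.INTER_CUBIC))
a,b=ims;o=np.zeros((max(a.shape[0],b.shape[0]),a.shape[1]+b.shape[1],3),np.uint8)
o[:a.shape[0],:a.shape[1]]=a;o[:b.shape[0],a.shape[1]:]=b
print(o.shape);cv2.imwrite('pics/p11.png',o)
E
```

```text
clock: 36.8
tool_pos: [0.6218, 0.014, 0.1636]
eef_rot: [1.0, -0.0, 0.0, 0.0]
contact_force: [0.5, 0.5, -0.3]
opening: 0.726
finger_force: 0.0
clock: 37.8
tool_pos: [0.4816, -0.2457, 0.2425]
eef_rot: [1.0, -0.005, 0.0, 0.002]
contact_force: [0.2, 0.1, -1.2]
opening: 0.729
finger_force: 0.0
clock: 38.3
tool_pos: [0.4832, -0.348, 0.2418]
eef_rot: [1.0, 0.001, 0.0, -0.001]
contact_force: [0.2, 0.4, 0.2]
opening: 0.725
finger_force: 0.0
(495, 793, 3)
```

View pics/p11.png

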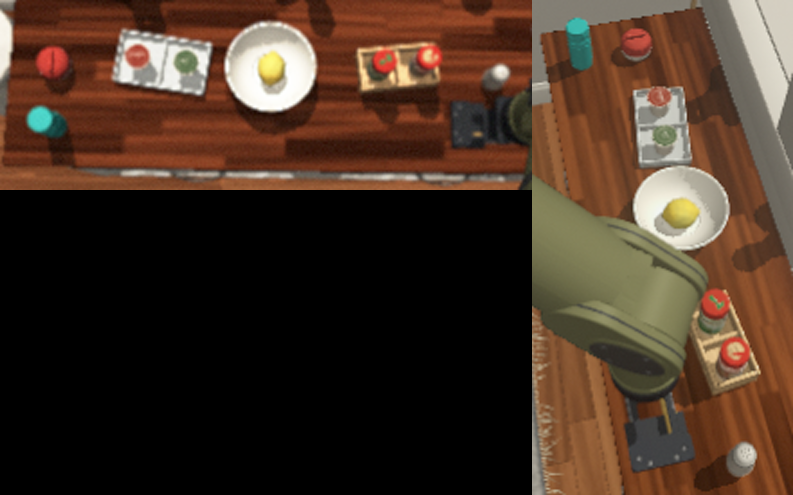

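Everything is in place: lemon in the bowl (270,67), both pods upright in the tray, both jars upright in the caddy, timer and salt shaker where they were. I'll hand it in.

```bash
python3 -c "
from plant import r;print(r.finish_job())"
```

```text
the job is handed in; nothing more can be done
None
```

I put both jars in the caddy, both pods in the tray and the lemon in the bowl, in the order asked and without disturbing the timer or salt shaker, and handed the job in at about 38 s on the robot clock.

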